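# Lock the bayonet lid of a mortar curing canister

### The arm

A 6-joint arm with a two-finger parallel gripper is mounted at the origin on a cart in front of the work surface, level with it; the furniture and walls round the work are solid. World frame = base frame: x ahead of the robot, y to its left, z up, the work surface at z = 0. Lengths are in m, angles in degrees, forces in N, time in s.
With the tool pointing down it reaches from about 0.3 to 0.75 m from the base axis. Payload 8.5 kg.
Tool frame: the origin (TCP) lies midway between the tips of the shut fingers; the grasp point (between the pads) lies 19 mm behind it; z points along the fingers, y is the line along which they close (so a half turn about z gives the same grasp; the last joint's range is limited). The gripper opens to 85 mm and grips with 20 to 120 N. Pads are 22 mm wide; open, the fingers measure 114 mm over their backs; the gripper's body (76 mm by 85 mm) begins 54 mm behind the grasp point. The pads swing forward as they close: fully open they stand 13 mm farther back than shut.
Start: joints at [-75.934, 21.807, 74.336, -0, 83.858, -12.336], TCP at [0.245, -0.493, 0.231] pointing down, gripper open.
Joint ranges: [-178.18, 178.18], [-50.72, 133.34], [12.68, 142.11], [-81.47, 261.47], [9.98, 163.14], [-165.26, 165.26]. Speed limits (degrees/s): [136.94, 136.94, 180, 180, 180, 180].

### API

Orientations are given as a 3x3 rotation matrix whose columns are the frame's x, y, z axes.
In Python, from rig import env, viewer, recognise, pinpoint gives the robot as it stands.
- The arm moves only by the tool move_arm, never from a script. Its argument "plan" is text: rows parted by semicolons, each of 7 numbers parted by spaces: the shift along the tool's x, y, z in m, then the turn, a rotation vector about the tool's x, y, z in rad, then the finger opening in m, from 0 to 0.0854. A call has 1 to 12 rows; each row shifts and turns the commanded pose from where the row before left it, along the tool's axes as they then stand; what a row does not reach is not made up. A row lasts 1/8 s, in which the tool goes at most 62.5 mm and 10.7 degrees, less where a joint would pass 70% of its speed; a pose out of reach is approached as far as the arm can. A call is refused whole if a number of a shift passes 0.0625 or a number of a turn 0.188, either way. A call with a gripper value outside its range is refused whole. The fingers move at their own pace and stop on an object; "grip_force" is the grip in N (left out, the last holds). Time passes only in rows, so rows that do not move let the fingers close. It gives the time, the measured TCP pose, the force, the opening and the grip force at its end, in the units of the state.
- env.observe(): the state, without advancing time (a new reading comes with each control period).
- viewer.get_image(name): name is "scene" or "top" or "wrist"; returns (picture, depth): 480x640x3 uint8, red, green, blue; 480x640 float32, m along the optical axis (not along the pixel's ray), 0 where there is no reading.
- viewer.calibration(name): a dict with "fx", "fy", "cx", "cy" (pixels), "R" (3x3) and "t" (3): a world point X has camera coordinates R X + t. Camera axes: x right, y down, z forward; pixel columns grow to the right and rows downward; lengths in m; the calibration is good to about 2 mm. A picture is of the moment at which its call begins: read the wrist's pose just before it. calibration takes no time and is no camera call; for the wrist camera it gives the pose at the moment of the call.
- env.close_job(): hands the job in; it is judged then, once.
Trained networks look in the newest picture that a camera, given by its name, has taken for a name from the list of things; names that differ only in an ending like _2 or _b are one class to them, and where a whole thing is asked for, a point or a joint stands for the part that bears it (a point fixed in the world has none). Each returns a list of dicts, best first, with "conf" (0 to 1); they miss things now and then, are a little off and sometimes report something else, mostly with a low value. They report only what shows in the picture. A call takes as long as a camera call.
- recognise(camera, name): "extent" ([centre column, centre row, width, height] in pixels, round what is visible of it).
- pinpoint(camera, name): "pixel" ([column, row] in pixels: a listed point, or the origin of a listed thing).
The state is a dict: "time_s": time; "q": joint angles; "qvel": joint speeds; "joint_efforts": joint torques, N m; "position": TCP position; "tool_rot": TCP orientation; "ft_force": force on the tool from outside, world axes, zero at the start; "wrist_torque": the same for the moment, N m; "grip_width": finger opening in m; "gripper_force": force on a finger pad.
Only numpy, scipy, OpenCV 4.12 (cv2) and the standard library are available. Lean on these libraries where they do the work, as an engineer would, in place of code of your own. Each camera call takes 0.05 s, during which the arm holds its last target. There are 200 camera calls.

### The job

The lid of the blue-lidded curing canister is still unlocked. Take it by its bar handle, press it down against its spring, turn it a quarter turn clockwise (seen from above) and let go so that it springs up into its locking notch. The orange-lidded canister is already locked and must stay so.

Things in the scene. Friction and masses are not known exactly. Their poses are not given: they have to be found in the camera images.
- blue_lid_grip (a point): Grip point of the blue lid, on its turning axis, 140 mm above the worktop as found; rides with the lid: x along the bar handle, y across it, z up. Blue bar 64 mm long, 14 wide, 30 high, its top 6 mm above this point, standing on a round blue plug (77 mm across, flat top 24 mm below this point) that sits in an aluminium collar 91 mm across, on a fixed canister with a square base plate 120 mm wide.
- blue_lid (a joint): Turn of the blue lid about the vertical, rad, growing clockwise seen from above: within 0.05 of 0 as found, stop at 1.61. Its two pins, in line with the bar, run in J-slots of the collar: unpressed it turns only a few degrees; pressed it turns freely. Let go at 1.29 or more, it springs up into the notch and is locked, the bar pointing at the white marks on canister and base plate.
- blue_spring (a joint): How far the captive blue lid is pressed down, m: 0 as found; 0.012 or more (best 0.014 to 0.016) lets it turn; 0.018 bottom stop; 0.006 when seated in the locking notch. The spring takes 5 N to start and 14 N at the bottom, and lifts the lid by itself when let go.
- orange_lid (a joint): Turn of the lid of the second canister, alike but with an orange lid, rad, same sense: locked from the start (1.35 to 1.55), its bar pointing at its own white marks, 6 mm lower than an unlocked lid. It stands at least 180 mm from the blue one.

How it is judged:
By the outcome, as a careful person would: the job done as asked, in the order asked, and still so for the second after the job is handed in, with the robot touching nothing.
It also fails if it takes over 35 s, if anything falls off the work surface, if the arm or the gripper's body presses on something with over 40 N, if the wrist force passes 120 N, or if a joint passes its speed limit or range.

## Working session

There is one attempt and no reset: what is moved stays moved. The work goes in short steps, Python scripts to look and compute and a tool call to move; the robot and the scene stay as the last step left them, time stands still between calls to the robot, and variables do not carry over. Pictures are saved under pics/ and viewed, at most 10 in all, crops included, and the job is handed in when it is done.

Besides the shell and the picture viewer there is one more tool, called as name(argument=value, ...) on one line, values as JSON. move_arm: Moves the arm, as the interface text tells. Its arguments: {"type":"object","properties":{"plan":{"type":"string"},"grip_force":{"type":"number"}},"required":["plan"]}

```bash
mkdir -p pics; cat > h.py <<'E'
import numpy as np, cv2
from rig import env, viewer, recognise, pinpoint
def world(c,px,d):
    k=viewer.calibration(c); p=np.array([(px[0]-k["cx"])/k["fx"],(px[1]-k["cy"])/k["fy"],1])*d
    return np.array(k["R"]).T@(p-np.array(k["t"]))
def tri(obs):
    A=[];b=[]
    for k,px in obs:
        R=np.array(k["R"]);t=np.array(k["t"]);o=-R.T@t
        d=R.T@np.array([(px[0]-k["cx"])/k["fx"],(px[1]-k["cy"])/k["fy"],1]);d/=np.linalg.norm(d)
        P=np.eye(3)-np.outer(d,d);A.append(P);b.append(P@o)
    return np.linalg.lstsq(np.vstack(A),np.hstack(b),rcond=None)[0]
def save(n,im): cv2.imwrite("pics/"+n,cv2.cvtColor(im,cv2.COLOR_RGB2BGR))
E
python3 - <<'E'
from h import *
np.set_printoptions(precision=4,suppress=True)
obs=[]
for c in("scene","top"):
    im,d=viewer.get_image(c); save(c+"1.png",im)
    p=pinpoint(c,"blue_lid_grip"); print(c,p,recognise(c,"blue_lid"),recognise(c,"orange_lid"))
    if p:
        obs.append((viewer.calibration(c),p[0]["pixel"])); u,v=map(int,p[0]["pixel"]); print(d[v,u],world(c,(u,v),d[v,u]))
if len(obs)>1: print(tri(obs))
s=env.observe();print(s["time_s"],s["position"],s["tool_rot"],s["ft_force"])
E
```

```text
scene [{'pixel': [268.6, 258.7], 'conf': 0.93}] [{'extent': [269.1, 273.9, 50.3, 56.0], 'conf': 0.78}] [{'extent': [448.6, 217.7, 50.0, 57.3], 'conf': 0.91}, {'extent': [267.9, 271.4, 47.2, 53.0], 'conf': 0.57}]
0.79930663 [0.5255 0.1708 0.1457]
top [{'pixel': [244.8, 225.1], 'conf': 0.96}] [{'extent': [245.4, 227.4, 48.8, 58.5], 'conf': 0.71}] [{'extent': [432.9, 252.1, 54.1, 46.2], 'conf': 0.58}]
0.8022005 [0.5292 0.1674 0.1456]
[0.53   0.1675 0.1383]
0.4 [ 0.2445 -0.4926  0.2312] [[ 0.8957  0.4447 -0.0001]
 [ 0.4447 -0.8957  0.0002]
 [ 0.     -0.0002 -1.    ]] [0.0657 0.8094 0.4263]
```

View pics/top1.png

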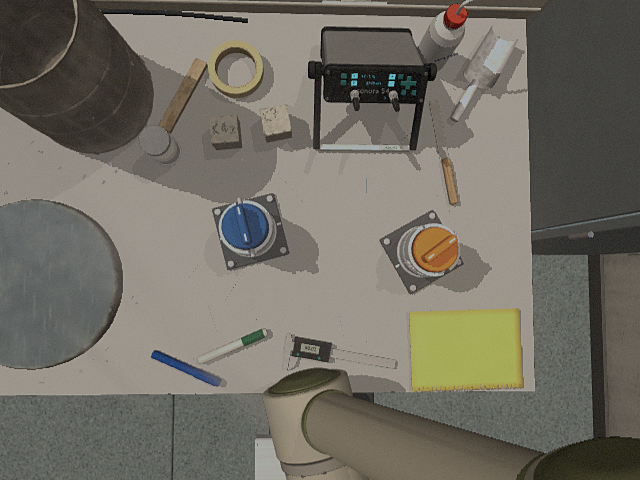

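View pics/scene1.png

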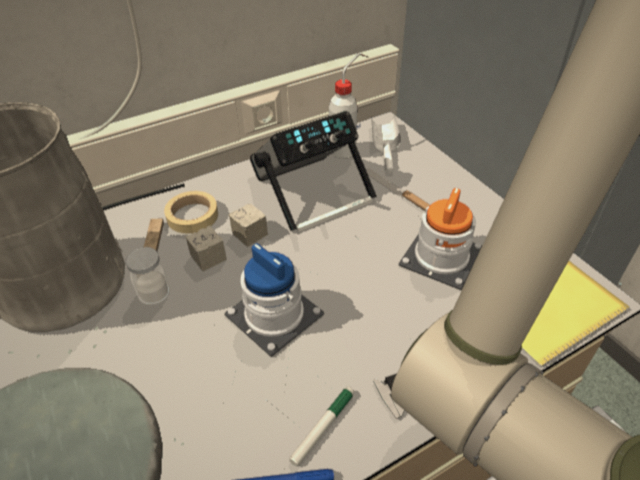

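```bash
python3 - <<'E'
from h import *
np.set_printoptions(precision=4,suppress=True)
im,d=viewer.get_image("top")
P=np.array([world("top",(u,v),d[v,u]) for v in range(190,265) for u in range(205,290)])
C=np.array([im[v,u] for v in range(190,265) for u in range(205,290)]).astype(int)
m=(np.linalg.norm(P[:,:2]-[.53,.1675],axis=1)<.05)&(P[:,2]>.135)&(P[:,2]<.16)
Q=P[m];print(len(Q),Q.mean(0),np.median(Q[:,2]))
c,sz,a=cv2.minAreaRect(Q[:,:2].astype(np.float32));print(c,sz,a)
w,V=np.linalg.eigh(np.cov(Q[:,:2].T));print(w,V[:,1],np.degrees(np.arctan2(V[1,1],V[0,1])))
E
```

```text
Traceback (most recent call last):
  File "h.py", line 4, in world
    k=viewer.calibration(c); p=np.array([(px[0]-k["cx"])/k["fx"],(px[1]-k["cy"])/k["fy"],1])*d
ValueError: time passes only in moves, steps and waits
```

The top view shows the blue canister at about (245,226), its bar running from (239,200) to (250,250). The orange one is at (433,252). Space around the blue lid is clear; the loose blocks at (225,130) and (276,122) are well away.

```bash
python3 - <<'E'
import re
s=open('h.py').read()
s=s.replace('def world(c,px,d):\n    k=viewer.calibration(c); ','def world(k,px,d):\n    ')
open('h.py','w').write(s)
E
cat >> h.py <<'E'
def bar(c,ctr,zlo=.130,zhi=.165):
    im,d=viewer.get_image(c);k=viewer.calibration(c)
    v,u=np.mgrid[0:480,0:640]; P=np.stack([(u-k["cx"])/k["fx"]*d,(v-k["cy"])/k["fy"]*d,d],-1).reshape(-1,3)
    P=(P-np.array(k["t"]))@np.array(k["R"])
    m=(np.linalg.norm(P[:,:2]-ctr,axis=1)<.05)&(P[:,2]>zlo)&(P[:,2]<zhi)&(d.ravel()>0)
    Q=P[m]; c_,s_,a_=cv2.minAreaRect(Q[:,:2].astype(np.float32))
    w,V=np.linalg.eigh(np.cov(Q[:,:2].T))
    print(c,len(Q),"mean",Q.mean(0),"medz",np.median(Q[:,2]),"rect",c_,s_,"axis deg",np.degrees(np.arctan(V[1,1]/V[0,1])))
    return im,k
E
python3 - <<'E'
from h import *
np.set_printoptions(precision=4,suppress=True)
bar("top",[.53,.1675])
bar("scene",[.53,.1675])
print(env.observe()["time_s"])
E
```

```text
top 361 mean [0.5311 0.1701 0.1443] medz 0.14487811706268267 rect (0.531765341758728, 0.1707306057214737) (0.0639178678393364, 0.014174306765198708) axis deg 14.536268996344392
scene 468 mean [0.5274 0.171  0.1422] medz 0.14462275314013384 rect (0.5310894846916199, 0.16978870332241058) (0.06466959416866302, 0.014467828907072544) axis deg 15.403411546771856
0.55
```

move_arm(plan=".0344 -.0292 0 0 0 -.184 .05; .0391 -.0224 0 0 0 -.184 .05; .0426 -.0148 0 0 0 -.184 .05; .0446 -.0068 0 0 0 -.184 .05; .0451 .0015 0 0 0 -.184 .05; .044 .0097 0 0 0 -.184 .05; .0415 .0176 0 0 0 -.184 .05; .0376 .0249 0 0 0 -.184 .05; .0324 .0313 0 0 0 -.184 .05; .0261 .0368 0 0 0 -.184 .05; .019 .0409 0 0 0 -.184 .05")

```text
time_s: 1.92
position: [0.4413, -0.0356, 0.2315]
tool_rot: [[-0.796, 0.606, 0.001], [0.606, 0.796, -0.0], [-0.001, 0.0, -1.0]]
ft_force: [0.1, -0.9, -0.9]
grip_width: 0.0503
gripper_force: 0.0
```

move_arm(plan=".0111 .0437 0 0 0 -.184 .05; .003 .045 0 0 0 -.184 .05; -.0053 .0448 0 0 0 -.184 .05; -.0134 .0431 0 0 0 -.184 .05; -.021 .0399 0 0 0 -.184 .05; 0 0 0 0 0 0 .05; 0 0 0 0 0 0 .05")

```text
time_s: 2.8
position: [0.5297, 0.1698, 0.2312]
tool_rot: [[-0.966, -0.259, -0.0], [-0.259, 0.966, -0.0], [0.001, -0.0, -1.0]]
ft_force: [-0.5, -1.3, 0.0]
grip_width: 0.0498
gripper_force: 0.0
```

```bash
cat >> h.py <<'E'
def st():
    s=env.observe();R=np.array(s["tool_rot"])
    print("t",s["time_s"],"pos",np.array(s["position"]),"yaw",np.degrees(np.arctan2(R[1,0],R[0,0])),"z",R[:,2],"q",np.array(s["q"]),"F",np.array(s["ft_force"]),"M",np.array(s["wrist_torque"]),s["grip_width"],s["gripper_force"])
    return s,R
E
python3 - <<'E'
from h import *
np.set_printoptions(precision=4,suppress=True)
s,R=st()
im,k=bar("wrist",[.531,.170]); save("w1.png",im)
print(pinpoint("wrist","blue_lid_grip"))
E
```

```text
t 2.8 pos [0.5297 0.1698 0.2312] yaw -164.98509201896428 z [-0.0005 -0.0003 -1.    ] q [  5.5835  22.4613  73.3149  -0.016   84.252  -99.4298] F [-0.4579 -1.3088  0.0027] M [ 0.0091 -0.0097 -0.0732] 0.049801250702694116 0.0
wrist 2524 mean [0.5296 0.1701 0.1452] medz 0.14568749811163306 rect (0.5316207408905029, 0.17082074284553528) (0.06282511353492737, 0.013804273679852486) axis deg 14.415206582787395
[{'pixel': [323.1, 242.7], 'conf': 0.65}]
```

move_arm(plan="-.0019 .0002 .03 0 0 .006 .05; 0 0 .035 0 0 0 .05; 0 0 .03 0 0 0 .05; 0 0 .015 0 0 0 .05; 0 0 0 0 0 0 .05; 0 0 0 0 0 0 .01; 0 0 0 0 0 0 0; 0 0 0 0 0 0 0; 0 0 0 0 0 0 0; 0 0 0 0 0 0 0", grip_force=90)

```text
time_s: 4.15
position: [0.5323, 0.1706, 0.1222]
tool_rot: [[-0.967, -0.254, 0.002], [-0.254, 0.967, -0.0], [-0.002, -0.001, -1.0]]
ft_force: [0.3, -2.4, 4.7]
grip_width: 0.0122
gripper_force: 89.8
```

```bash
python3 - <<'E'
from h import *
np.set_printoptions(precision=4,suppress=True)
st()
im,d=viewer.get_image("scene"); save("s2.png",cv2.resize(im[150:360,160:400],None,fx=2.5,fy=2.5))
E
```

```text
t 4.15 pos [0.5323 0.1706 0.1222] yaw -165.26177626053794 z [ 0.002  -0.0003 -1.    ] q [  5.6471  28.4577  82.6807  -0.03    68.7471 -99.0802] F [ 0.2582 -2.43    4.7383] M [-0.342   0.0196  0.0234] 0.012167569528581756 89.78384971618652
```

move_arm(plan="0 0 .005 0 0 0 0; 0 0 .005 0 0 0 0; 0 0 .005 0 0 0 0; 0 0 0 0 0 0 0; 0 0 0 0 0 0 0")

```text
time_s: 4.82
position: [0.5325, 0.1706, 0.108]
tool_rot: [[-0.967, -0.254, 0.003], [-0.254, 0.967, -0.0], [-0.003, -0.001, -1.0]]
ft_force: [-1.4, -2.9, 12.7]
grip_width: 0.0124
gripper_force: 90.7
```

```bash
python3 - <<'E'
from h import *
np.set_printoptions(precision=4,suppress=True)
st()
im,d=viewer.get_image("scene"); save("s3.png",cv2.resize(im[150:360,160:400],None,fx=2.5,fy=2.5))
E
```

```text
t 4.825 pos [0.5325 0.1706 0.108 ] yaw -165.25881434765745 z [ 0.0029 -0.0002 -1.    ] q [  5.6512  29.4094  83.7057  -0.0309  66.7182 -99.0778] F [-1.3624 -2.8744 12.7498] M [-0.4269  0.4186  0.0035] 0.012374050014841004 90.6594979763031
```

View pics/s3.png

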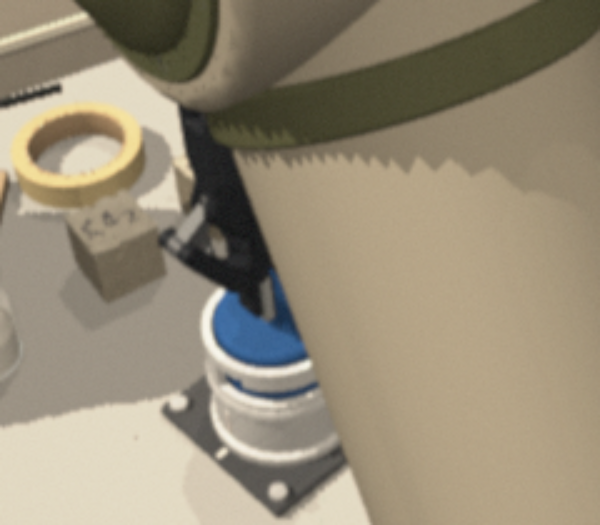

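The gripper (crop, around (265,300)) holds the bar and the plug has sunk in its collar. The 12.7 N agrees with about 14 mm of travel. Next I turn it, first a part, to check the resistance.

move_arm(plan="0 0 0 0 0 .12 0; 0 0 0 0 0 .12 0; 0 0 0 0 0 .12 0; 0 0 0 0 0 0 0")

```text
time_s: 5.38
position: [0.5325, 0.1707, 0.1081]
tool_rot: [[-0.995, 0.104, 0.003], [0.104, 0.995, -0.0], [-0.003, 0.0, -1.0]]
ft_force: [-1.9, -1.6, 12.0]
grip_width: 0.0127
gripper_force: 90.8
```

```bash
python3 - <<'E'
from h import *
np.set_printoptions(precision=4,suppress=True)
st()
E
```

```text
t 5.375 pos [0.5325 0.1707 0.1081] yaw 174.0345430379389 z [ 0.0031 -0.0001 -1.    ] q [  5.6524  29.4039  83.706   -0.0253  66.7151 -78.3722] F [-1.9407 -1.5873 12.0126] M [-0.4086  0.393  -0.0304] 0.012658207758090472 90.8217465877533
```

move_arm(plan="0 0 0 0 0 .14 0; 0 0 0 0 0 .14 0; 0 0 0 0 0 .14 0; 0 0 0 0 0 .14 0; 0 0 0 0 0 .14 0; 0 0 0 0 0 .14 0; 0 0 0 0 0 .14 0; 0 0 0 0 0 .14 0; 0 0 0 0 0 0 0; 0 0 0 0 0 0 0")

```text
time_s: 6.62
position: [0.5326, 0.1708, 0.1081]
tool_rot: [[-0.341, 0.94, 0.003], [0.94, 0.341, 0.0], [-0.001, 0.003, -1.0]]
ft_force: [-1.1, -0.4, 12.3]
grip_width: 0.0118
gripper_force: 90.8
```

```bash
python3 - <<'E'
from h import *
np.set_printoptions(precision=4,suppress=True)
st()
im,d=viewer.get_image("wrist"); save("w2.png",im)
E
```

```text
t 6.625 pos [0.5326 0.1708 0.1081] yaw 109.93769471332405 z [ 0.0034  0.0001 -1.    ] q [  5.6589  29.4057  83.6938  -0.0123  66.7047 -14.274 ] F [-1.1452 -0.4476 12.3016] M [-0.3063  0.3607 -0.0269] 0.011839776529526046 90.81926107406616
```

View pics/w2.png

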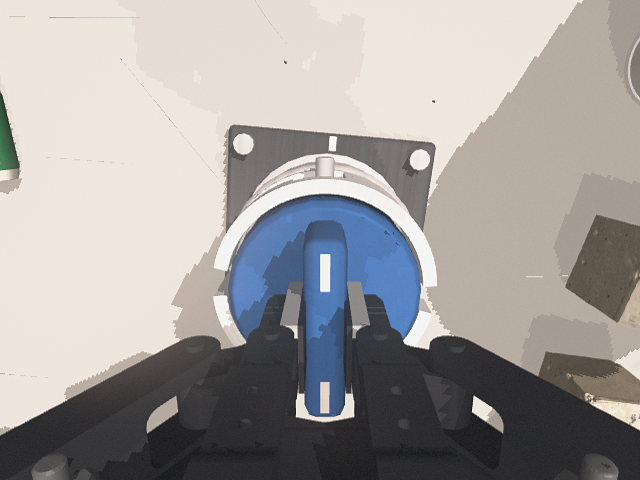

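The bar has turned with the gripper to 1.48 rad and points nearly at the white mark (332,143). I add a touch and then open.

move_arm(plan="0 0 0 0 0 .03 0; 0 0 0 0 0 0 0; 0 0 0 0 0 0 .05; 0 0 0 0 0 0 .05; 0 0 0 0 0 0 .05; 0 0 0 0 0 0 .05; 0 0 -.02 0 0 0 .05; 0 0 -.03 0 0 0 .05; 0 0 -.05 0 0 0 .05; 0 0 -.05 0 0 0 .05; 0 0 0 0 0 0 .05")

```text
time_s: 8.05
position: [0.5325, 0.1709, 0.2595]
tool_rot: [[-0.313, 0.95, 0.006], [0.95, 0.313, 0.001], [-0.001, 0.006, -1.0]]
ft_force: [-0.1, 0.0, -0.5]
grip_width: 0.0501
gripper_force: 0.0
```

```bash
python3 - <<'E'
from h import *
np.set_printoptions(precision=4,suppress=True)
st()
im,k=bar("wrist",[.531,.170],.125); save("w3.png",im)
bar("top",[.531,.170],.125)
E
```

```text
t 8.05 pos [0.5325 0.1709 0.2595] yaw 108.2291112766987 z [ 0.0061  0.0006 -1.    ] q [  5.6669  21.5628  70.0092   0.0005  88.0774 -12.5625] F [-0.1182  0.0156 -0.5231] M [-0.0252  0.023  -0.0271] 0.05011777020087469 0.0
wrist 1993 mean [0.5304 0.1734 0.1367] medz 0.13702789669845622 rect (0.5309572219848633, 0.1719411015510559) (0.013896136544644833, 0.06284011155366898) axis deg -72.19438962209446
top 0 mean [nan nan nan] medz nan rect (0.0, 0.0) (0.0, 0.0) axis deg nan
  avg = a.mean(axis, **keepdims_kw)
  ret = um.true_divide(
h.py:20: RuntimeWarning: Degrees of freedom <= 0 for slice
  w,V=np.linalg.eigh(np.cov(Q[:,:2].T))
  c *= np.true_divide(1, fact)
  c *= np.true_divide(1, fact)
h.py:21: RuntimeWarning: Mean of empty slice.
  print(c,len(Q),"mean",Q.mean(0),"medz",np.median(Q[:,2]),"rect",c_,s_,"axis deg",np.degrees(np.arctan(V[1,1]/V[0,1])))
  return _methods._mean(a, axis=axis, dtype=dtype,
  ret = ret.dtype.type(ret / rcount)
```

View pics/w3.png

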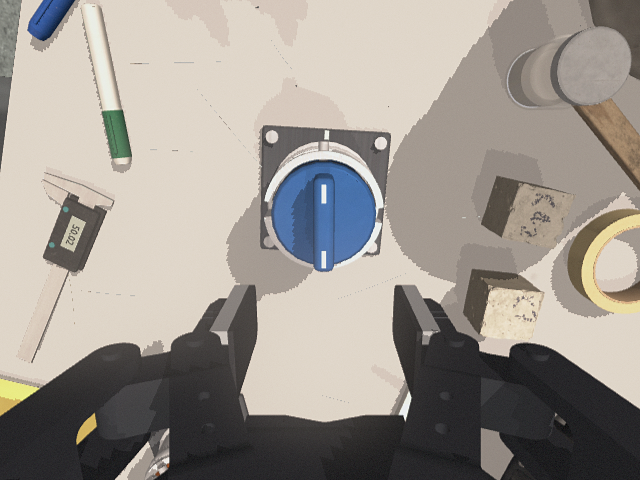

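The bar now points at the white marks (326,135), but the lid height reads 8.7 mm lower than before where 6 is expected. I'll back the arm off and check it from the fixed cameras.

move_arm(plan="-.02 -.042 0 0 0 0 .05; -.02 -.042 0 0 0 0 .05; -.02 -.042 0 0 0 0 .05; -.02 -.042 0 0 0 0 .05; -.02 -.042 0 0 0 0 .05; -.02 -.042 0 0 0 0 .05; 0 0 0 0 0 0 .05; 0 0 0 0 0 0 .05")

```text
time_s: 9.15
position: [0.3299, -0.0217, 0.2556]
tool_rot: [[-0.312, 0.95, -0.001], [0.95, 0.312, 0.001], [0.001, -0.001, -1.0]]
ft_force: [0.3, -0.2, 0.1]
grip_width: 0.0501
gripper_force: 0.0
```

```bash
python3 - 2>&1 <<'E'
from h import *
np.set_printoptions(precision=4,suppress=True)
st()
for c in("top","scene"):
    im,k=bar(c,[.531,.170],.127); save(c+"4.png",im)
obs=[]
for c in("top","scene"):
    p=pinpoint(c,"blue_lid_grip");print(p)
    if p: obs.append((viewer.calibration(c),p[0]["pixel"]))
if len(obs)>1: print(tri(obs))
E
```

```text
t 9.15 pos [ 0.3299 -0.0217  0.2556] yaw 108.19200091244646 z [-0.0015  0.001  -1.    ] q [-24.599   -2.3767 100.8605   0.0167  81.6177 -42.7935] F [ 0.2895 -0.1923  0.1158] M [0.0874 0.0401 0.0382] 0.05012408763782474 0.0
top 362 mean [0.531  0.1703 0.1384] medz 0.13890781007979452 rect (0.5316331386566162, 0.17095033824443817) (0.014424814842641354, 0.06374842673540115) axis deg -72.13621057871835
scene 469 mean [0.5286 0.1712 0.137 ] medz 0.1388462489603733 rect (0.5316401720046997, 0.17003758251667023) (0.015954960137605667, 0.0633244663476944) axis deg -72.99258165631844
[{'pixel': [240.4, 225.6], 'conf': 0.8}]
[{'pixel': [267.7, 258.0], 'conf': 0.7}]
[0.5275 0.172  0.1447]
```

View pics/scene4.png

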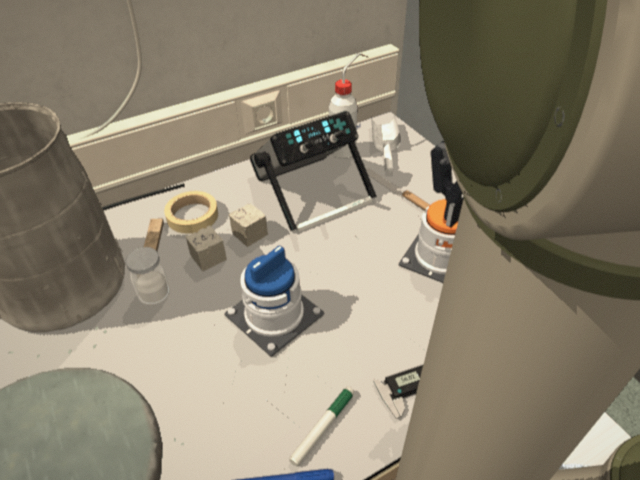

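The lid top went from 144.9 to 138.9 mm, so it sits 6 mm lower in the notch, and it has turned 86.7° (1.51 rad). The scene view shows the blue canister upright at (270,290) and the arm clear of both.

```bash
python3 -c "
from rig import env
print(env.close_job())"
```

```text
the job is handed in; nothing more can be done
None
```

The blue lid was pressed, turned about 87° clockwise and released, and it now sits in its locking notch, 6 mm lower than before and pointing at the white marks; the orange lid was never touched, and I handed the job in at about 9.4 s.

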